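Discharge static at the earthing plate and confirm it

TASK

Before anyone handles the boards, discharge static: with closed fingertips lightly touch the copper disc of the earthing block and stay on it for at least a second, then come off it and press the green button fully down to confirm, and withdraw. Nothing is to be gripped or lifted; do not touch the red button's block, the boards, or the bottles, tape and solder reel standing round about.

Things in the scene. Friction and masses are not known exactly. Their poses are not given: they have to be found in the camera images.
- earth_top (a point): centre of the top face of the copper disc (36 mm across, 4 mm thick) on the black 64 x 64 x 28 mm earthing block, which is fixed on a thin (2 mm) blue-grey bench mat and has a white ring under the disc. The face is level and faces up, 44 mm above the bench top; its rest height is the same at every start. The disc gives on a soft spring, about 0.2 N to start it and 0.5 N per mm more, and meets a hard stop after 8 mm (about 4 N); it springs back when released. z is up.
- earth_plate (a joint): how far the copper disc is pushed down, m: 0 at rest, 0.008 at its hard stop
- green_top (a point): centre of the top face of the round green button (28 mm across), on a grey 64 x 64 x 28 mm block with a steel ring, fixed to the bench. The face is level, 42 mm above the bench top at rest. z is up.
- green_button (a joint): how far the green button is pushed down, m: 0 at rest, 0.006 fully down at its hard stop. Its spring takes about 0.4 N to start it and 0.7 N per mm more (about 4.6 N fully down), and returns it.
- red_base: the block of the red button, to be left alone: grey, 64 x 64 x 28 mm, with a round red button whose top is 42 mm above the bench top, the same shape as the green one; fixed to the bench. Origin at the centre of its underside. The three blocks stand in a row across the bench, about 0.17 m apart, in any order. Behind them, beyond the tape and the reel, stands a monitor whose screen edge comes to about x = 0.68 m: keep the gripper and wrist clear of it.
- red_button (a joint): how far the red button is pushed down, m: 0 at rest (must stay so), 0.006 fully down
- flux_bottle: loose amber bottle with white cap and needle, 29 x 32 x 82 mm, standing between two of the blocks; origin at the centre of its underside. Leave alone.
- glue_bottle: loose small white dropper bottle, 24 x 24 x 50 mm, standing between two of the blocks; origin at the centre of its underside. Leave alone.
- tape_roll: loose roll of amber tape lying flat, 51 mm across, 19 mm high, beyond the blocks; origin at the centre of its underside. Leave alone.
- solder_spool: loose reel of solder wire standing on end, 60 mm across, 43 mm high, beyond the blocks; origin at the centre of its underside. Leave alone.
- board_a: green circuit board with connectors, 88 x 219 x 19 mm, fixed on the bench left of the blocks; origin at the centre of its underside. Leave alone.
- board_b: green circuit board with a black heat sink, 100 x 205 x 52 mm, fixed on the bench left of the blocks, beyond the other board; origin at the centre of its underside. Leave alone.
Mind the look-alikes: they are no part of the job. What is shaped like the part that bears green_top but purple is not meant.

How it is judged:
On the way, in this order (a step that is already met when the one before it is completed fails the run):
1. the fingertips rest on the copper disc for 0.8 s (contact force between the fingers and earth_plate above 0.3 N), for 0.8 s.
2. then, off the disc, the fingers press the green button at least 4.5 mm of its 6 mm (value of joint green_button above 0.0045 m and contact force between the fingers and green_button above 0.5 N and value of joint earth_plate below 0.001 m), for 0.1 s.
At the end, for the whole second after the job is handed in: The copper disc and both buttons are released (each within 1 mm of rest), and the two bottles, the tape roll and the solder reel stand upright and still within 8 mm of where they began (value of joint each of earth_plate, green_button, red_button below 0.001 m and distance of each of flux_bottle, glue_bottle, tape_roll, solder_spool from where it was at the start of the episode below 0.008 m and linear speed of each of flux_bottle, glue_bottle, tape_roll, solder_spool below 0.02 m/s and angle between each of flux_bottle, glue_bottle, tape_roll, solder_spool's own z axis and vertical below 0.1 rad); the robot touches nothing.
It fails at once if the copper disc is touched with more than 15 N (contact force between anything else and earth_plate above 15 N).
It fails at once if the robot touches the red button or its block, or the red button is pushed over 1.5 mm (contact force between any of the fingers, the arm and red_base above 0.5 N or value of joint red_button above 0.0015 m).
It fails at once if the robot touches a bottle, the tape roll or the solder reel, or one is moved over 8 mm (contact force between any of the fingers, the arm and flux_bottle above 0.5 N or contact force between any of the fingers, the arm and glue_bottle above 0.5 N or contact force between any of the fingers, the arm and tape_roll above 0.5 N or contact force between any of the fingers, the arm and solder_spool above 0.5 N or distance of any of flux_bottle, glue_bottle, tape_roll, solder_spool from where it was at the start of the episode above 0.008 m).
It fails at once if the robot touches a circuit board (contact force between any of the fingers, the arm and board_a above 0.5 N or contact force between any of the fingers, the arm and board_b above 0.5 N).
It also fails if it takes over 48 s, if anything falls off the work surface, if the arm or the gripper's body presses on something with over 40 N, if the wrist force passes 120 N, or if a joint passes its speed limit or range.

ROBOT

A 6-joint arm with a two-finger parallel gripper is mounted at the origin on a cart in front of the work surface, level with it; the furniture and walls round the work are solid. World frame = base frame: x ahead of the robot, y to its left, z up, the work surface at z = 0. Lengths are in m, angles in rad, forces in N, time in s.
With the tool pointing down it reaches from about 0.325 to 0.775 m from the base axis. Payload 9.3 kg.
Tool frame: the origin (TCP) lies between the finger pads; the fingertips stand 8 mm ahead of it and the grasp point (between the pads) lies 11 mm behind it; z points along the fingers, y is the line along which they close (so a half turn about z gives the same grasp; the last joint's range is limited). The gripper opens to 85 mm and grips with 20 to 120 N. Pads are 22 mm wide; open, the fingers measure 114 mm over their backs; the gripper's body (76 mm by 85 mm) begins 54 mm behind the grasp point. The pads swing forward as they close: fully open they stand 13 mm farther back than shut.
Start: joints at [1.128, 0.259, 0.021, 1.334, 0, 1.418], TCP at [0.157, 0.527, 0.239] pointing down, gripper open.
Joint ranges: [-3.04, 3.04], [-0.91, 1.82], [-1.04, 1.36], [-1.92, 1.95], [-1.52, 1.45], [-3.14, 3.14]. Speed limits (rad/s): [2.22, 2.22, 2.79, 3.14, 3.14, 3.14].

INTERFACE

Orientations are given as a unit quaternion [w, x, y, z].
In Python, from workcell import monitor, cams, workorder gives the robot as it stands.
- The arm moves only by the shell command python3 -m jog 'ROWS'. ROWS is JSON, a list that holds one entry, the list of rows, each a list of 5 numbers: the shift along the tool's x, y, z in m, then the turn about the tool's z in degrees, then the opening in per cent of the stroke, from 0 (shut) to 100 (fully open). In form: [[[tx, ty, tz, spin, hand], ...]]. A call has 1 to 5 rows; each row shifts and turns the commanded pose from where the row before left it, along the tool's axes as they then stand; what a row does not reach is not made up. A row lasts 1/8 s, in which the tool goes at most 62.5 mm and 10.7 degrees, less where a joint would pass 70% of its speed; a pose out of reach is approached as far as the arm can. A call is refused whole if a number of a shift passes 0.0625 or a number of a turn 10.7, either way. A call with a gripper value outside its range is refused whole. The fingers move at their own pace and stop on an object; the grip force is fixed at half the most. Time passes only in rows, so rows that do not move let the fingers close. It gives the time, the measured TCP pose, the force, the opening and the grip force at its end, in the units of the state.
- monitor.get_obs(): the state, without advancing time (a new reading comes with each control period).
- cams.grab_frame(name): name is "side" or "top"; returns a dict with "image" (420x560x3 uint8, red, green, blue), "K" (3x3 intrinsics, pixels), "eye" and "orientation" of the camera in the world. Camera axes: x right, y down, z forward; pixel columns grow to the right and rows downward; lengths in m; the calibration is good to about 2 mm. A picture is of the moment at which its call begins. There is no depth.
- workorder.close_job(): hands the job in; it is judged then, once.
The state is a dict: "time_s": time; "joint_pos": joint angles; "qd": joint speeds; "joint_torque": joint torques, N m; "eef_pos": TCP position; "tcp_rot": TCP orientation; "ft_force": force on the tool from outside, world axes, zero at the start; "moment": the same for the moment, N m; "grip_width": finger opening in m; "grip_force": force on a finger pad.
Only numpy, scipy, OpenCV 4.12 (cv2) and the standard library are available. Lean on these libraries where they do the work, as an engineer would, in place of code of your own. Each camera call takes 0.05 s, during which the arm holds its last target. There are 200 camera calls.

## Working session

There is one attempt and no reset: what is moved stays moved. The work goes in short steps, Python scripts to look and compute and a shell command to move; the robot and the scene stay as the last step left them, time stands still between calls to the robot, and variables do not carry over. Pictures are saved under pics/ and viewed, at most 10 in all, crops included, and the job is handed in when it is done.

```bash
mkdir -p pics; python3 - <<'E'
from workcell import monitor,cams
import cv2,numpy as np
o=monitor.get_obs();print({k:np.round(o[k],3) for k in("time_s","joint_pos","eef_pos","tcp_rot","ft_force","grip_width")})
for n in("top","side"):
    f=cams.grab_frame(n);cv2.imwrite(f"pics/{n}0.png",f["image"][...,::-1]);print(n,f["K"],f["eye"],f["orientation"])
E
```

```text
{'time_s': np.float64(0.0), 'joint_pos': array([ 1.128,  0.259,  0.021,  1.334, -0.   ,  1.418]), 'eef_pos': array([0.157, 0.527, 0.239]), 'tcp_rot': array([-0.   ,  0.144,  0.99 , -0.001]), 'ft_force': array([-0.012,  0.832,  0.281]), 'grip_width': np.float64(0.085)}
top [[412.58757327   0.         279.37445976]
 [  0.         412.58757327 206.76258872]
 [  0.           0.           1.        ]] [0.32775316 0.00410284 1.20538816] [-0.06578652  0.70699387 -0.70166574  0.05913537]
side [[431.5215568    0.         281.70878391]
 [  0.         431.5215568  207.62745231]
 [  0.           0.           1.        ]] [ 0.47331145 -0.79688019  0.61831239] [-0.45554259  0.88946376 -0.03055459  0.02003947]
```

View pics/top0.png

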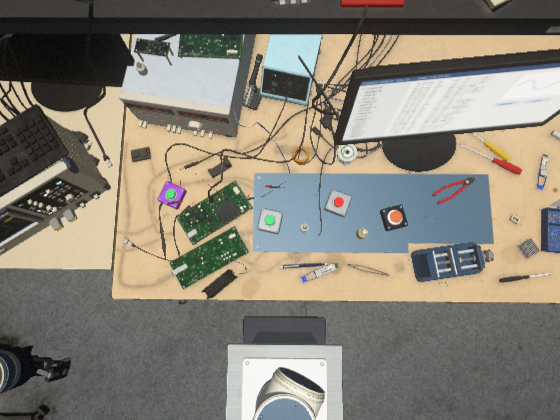

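View pics/side0.png

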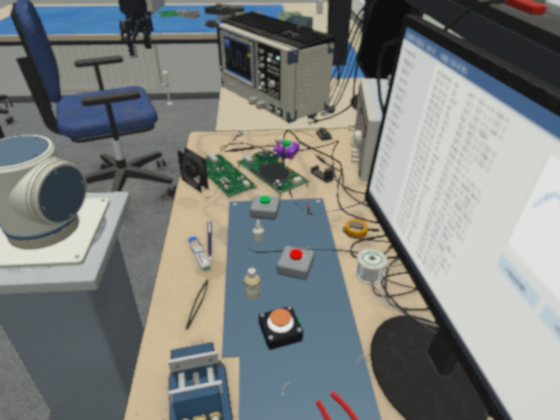

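Top view: green button at about (269,218), red (338,202), copper disc (395,216), purple decoy (171,194), glue (305,227), flux (363,233), tape (301,155) and reel (347,152). The side view shows the same layout: green (265,200), red (296,255), copper (281,318). Next I'll triangulate.

```bash
cat > h.py <<'E'
from workcell import monitor,cams
import cv2,numpy as np
from scipy.spatial.transform import Rotation as R
def ray(f,uv):
    q=np.array(f["orientation"]);r=R.from_quat(q[[1,2,3,0]])
    d=r.apply(np.linalg.solve(f["K"],[*uv,1]));return np.array(f["eye"]),d/np.linalg.norm(d)
def plane(f,uv,z):
    e,d=ray(f,uv);return e+d*(z-e[2])/d[2]
def cross(f,a,g,b):
    e,d=ray(f,a);E,D=ray(g,b);s=np.linalg.lstsq(np.c_[d,-D],E-e,rcond=None)[0]
    p,q=e+s[0]*d,E+s[1]*D;return (p+q)/2,np.linalg.norm(p-q)
def blob(f,near,h0,h1,smin,vmin,r=16):
    hsv=cv2.cvtColor(f["image"],cv2.COLOR_RGB2HSV)
    m=cv2.inRange(hsv,(h0,smin,vmin),(h1,255,255))
    k=np.zeros_like(m);cv2.circle(k,near,r,255,-1);m&=k
    n,l,s,c=cv2.connectedComponentsWithStats(m);i=1+np.argmax(s[1:,4]);return c[i],s[i]
E
python3 - <<'E'
from h import *
t,s=cams.grab_frame("top"),cams.grab_frame("side")
for n,a,b,c,z in(("green",(269,219),(265,200),(40,85,110,90),.042),("red",(338,203),(296,255),(0,8,150,90),.042),("copper",(395,216),(281,318),(3,15,110,90),.044)):
    p,ps=blob(t,a,*c);q,qs=blob(s,b,*c)
    print(n,p.round(1),ps,q.round(1),qs,*[np.round(x,4) for x in cross(t,p,s,q)],plane(t,p,z).round(4),plane(s,q,z).round(4))
for n,a,z in(("glue",(305,227),.05),("flux",(363,233),.08),("tape",(301,155),.019),("reel",(347,152),.043)): print(n,plane(t,a,z).round(3))
c=np.hstack([cv2.resize(t["image"][180:250,240:430],None,fx=4,fy=4)]);cv2.imwrite("pics/c1.png",c[...,::-1])
E
```

```text
green [269.3 219.6] [265 215  10  10  70] [264.6 199.2] [260 196  10   8  65] [0.4988 0.0445 0.0374] 0.0007 [0.4984 0.0444 0.042 ] [0.4982 0.0377 0.042 ]
red [338.5 201.6] [334 197  10  10  68] [295.6 253.9] [290 249  12  11 105] [ 0.5525 -0.1538  0.0386] 0.0002 [ 0.5518 -0.1534  0.042 ] [ 0.5521 -0.1575  0.042 ]
copper [396.  216.1] [390 210  13  13 117] [280.3 316.3] [269 309  23  17 275] [ 0.5105 -0.3153  0.0451] 0.0001 [ 0.5107 -0.3156  0.044 ] [ 0.5106 -0.3144  0.044 ]
glue [ 0.477 -0.057  0.05 ]
flux [ 0.458 -0.214  0.08 ]
tape [ 0.697 -0.047  0.019]
reel [ 0.7   -0.181  0.043]
```

View pics/c1.png

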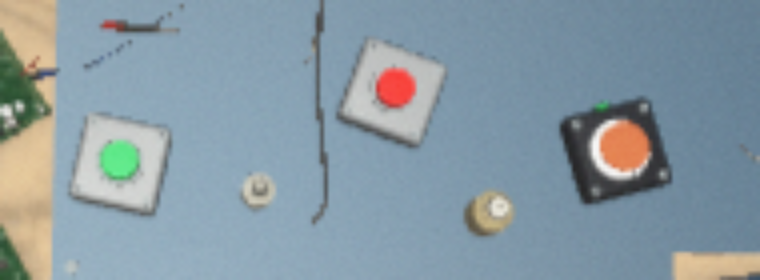

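The crop confirms the order: green, red, copper from left to right. The disc centre is about (0.511,-0.315) and the green button (0.498,0.044). Next I'll cross at height with the gripper shutting.

```bash
python3 -m jog '[[[-0.029,-0.035,0,0,0],[-0.029,-0.035,0,0,0],[-0.029,-0.035,0,0,0],[-0.029,-0.035,0,0,0],[-0.029,-0.035,0,0,0]]]'
python3 -m jog '[[[-0.029,-0.035,0,0,0],[-0.029,-0.035,0,0,0],[-0.029,-0.035,0,0,0],[-0.029,-0.035,0,0,0],[-0.029,-0.035,0,0,0]]]'
```

```text
time_s: 0.82
eef_pos: [0.2464, 0.3166, 0.2392]
tcp_rot: [0.0, 0.144, 0.99, 0.0]
ft_force: [1.7, -0.2, 0.2]
grip_width: 0.0001
grip_force: 0.0
time_s: 1.45
eef_pos: [0.3353, 0.1074, 0.2394]
tcp_rot: [0.0, 0.144, 0.99, 0.0]
ft_force: [1.0, 0.3, 0.0]
grip_width: 0.0003
grip_force: 0.0
```

```bash
python3 -m jog '[[[-0.029,-0.035,0,0,0],[-0.029,-0.035,0,0,0],[-0.029,-0.035,0,0,0],[-0.029,-0.035,0,0,0],[-0.029,-0.035,0,0,0]]]'
python3 -m jog '[[[-0.029,-0.035,0,0,0],[-0.029,-0.035,0,0,0],[-0.029,-0.035,0,0,0],[-0.029,-0.035,0,0,0],[0,0,0,0,0]]]'
python3 - <<'E'
from h import *
o=monitor.get_obs();r=R.from_quat(np.array(o["tcp_rot"])[[1,2,3,0]])
for t in([.511,-.315,.10],[.4985,.043,.10]): print(r.inv().apply(np.array(t)-o["eef_pos"]).round(4))
E
```

```text
time_s: 2.08
eef_pos: [0.4243, -0.1019, 0.2393]
tcp_rot: [0.0, 0.145, 0.989, 0.0]
ft_force: [0.6, 1.3, 0.4]
grip_width: -0.0001
grip_force: 0.0
time_s: 2.7
eef_pos: [0.4958, -0.2703, 0.2379]
tcp_rot: [-0.001, 0.146, 0.989, 0.0]
ft_force: [0.5, 0.5, 0.4]
grip_width: 0.0001
grip_force: 0.0
[-0.0277 -0.0385  0.1379]
[0.0874 0.3007 0.1381]
```

```bash
python3 -m jog '[[[-0.028,-0.039,0.02,0,0],[0,0,0.04,0,0],[0,0,0.04,0,0],[0,0,0.038,0,0],[0,0,0,0,0]]]'
python3 - <<'E'
from h import *
o=monitor.get_obs();print(o["eef_pos"],o["ft_force"])
fs=[cams.grab_frame(n)for n in("top","side")]
a=cv2.resize(fs[0]["image"][160:280,330:460],(520,480));b=cv2.resize(fs[1]["image"][250:370,220:290+0],(280,480))
cv2.imwrite("pics/c2.png",np.hstack([a,b])[...,::-1])
E
```

```text
time_s: 3.32
eef_pos: [0.5094, -0.3113, 0.099]
tcp_rot: [-0.002, 0.144, 0.99, 0.001]
ft_force: [-0.5, 0.4, 1.0]
grip_width: -0.0003
grip_force: 0.0
[ 0.50935224 -0.31132053  0.09903711] [-0.48193085  0.37079926  1.00640645]
```

View pics/c2.png

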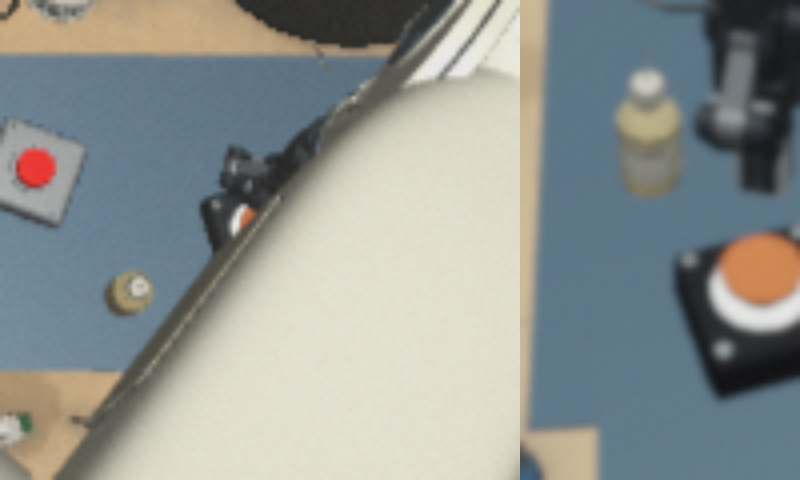

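The fingers hang over the disc with the flux bottle clear. I'll descend to about 4 mm into the soft spring and watch the force.

```bash
python3 -m jog '[[[-0.001,-0.003,0.015,0,0],[0,0,0.015,0,0],[0,0,0.010,0,0],[0,0,0.004,0,0],[0,0,0,0,0]]]'
python3 -m jog '[[[0,0,0.003,0,0],[0,0,0.002,0,0],[0,0,0.002,0,0],[0,0,0,0,0],[0,0,0,0,0]]]'
python3 - <<'E'
from h import *
o=monitor.get_obs();print(o["eef_pos"],o["ft_force"])
E
```

```text
time_s: 4.05
eef_pos: [0.5109, -0.3161, 0.057]
tcp_rot: [-0.0, 0.144, 0.99, 0.0]
ft_force: [-0.1, 0.2, 0.1]
grip_width: -0.0001
grip_force: 0.0
time_s: 4.68
eef_pos: [0.511, -0.3162, 0.0504]
tcp_rot: [0.0, 0.144, 0.99, -0.0]
ft_force: [0.3, -0.9, 2.3]
grip_width: 0.0005
grip_force: 0.5
[ 0.51102536 -0.31624038  0.05041504] [ 0.29095889 -0.88164033  2.2619494 ]
```

```bash
python3 -m jog '[[[0,0,0.002,0,0],[0,0,0,0,0],[0,0,0,0,0],[0,0,0,0,0],[0,0,0,0,0]]]'
python3 -m jog '[[[0,0,0,0,0],[0,0,0,0,0],[0,0,0,0,0],[0,0,0,0,0],[0,0,0,0,0]]]'
python3 -m jog '[[[0,0,0,0,0],[0,0,0,0,0],[0,0,0,0,0],[0,0,0,0,0],[0,0,0,0,0]]]'
python3 - <<'E'
from h import *
o=monitor.get_obs()
f=cams.grab_frame("side");cv2.imwrite("pics/c3.png",cv2.resize(f["image"][250:370,220:360],None,fx=4,fy=4)[...,::-1])
E
```

```text
time_s: 5.3
eef_pos: [0.511, -0.3162, 0.0484]
tcp_rot: [0.0, 0.144, 0.99, -0.0]
ft_force: [0.7, 0.1, 2.8]
grip_width: 0.0
grip_force: 1.0
time_s: 5.92
eef_pos: [0.511, -0.3163, 0.0483]
tcp_rot: [0.0, 0.144, 0.99, -0.0]
ft_force: [0.5, -0.6, 1.8]
grip_width: -0.0001
grip_force: 1.1
time_s: 6.55
eef_pos: [0.511, -0.3162, 0.0483]
tcp_rot: [0.0, 0.144, 0.99, -0.0]
ft_force: [1.0, -1.3, 2.1]
grip_width: 0.0001
grip_force: 1.1
```

View pics/c3.png

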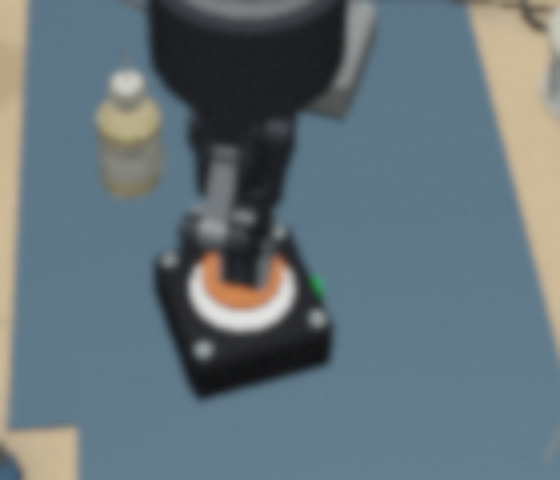

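The fingers rest on the disc with the force steady near 2 N for more than 1.5 s. Now I'll lift off and cross to the green button.

```bash
python3 -m jog '[[[0,0,-0.02,0,0],[0,0,-0.04,0,0],[0,0,-0.05,0,0],[0.0127,0.0379,0,0,0],[0.0127,0.0379,0,0,0]]]'
python3 -m jog '[[[0.0127,0.0379,0,0,0],[0.0127,0.0379,0,0,0],[0.0127,0.0379,0,0,0],[0.0127,0.0379,0,0,0],[0.0127,0.0379,0,0,0]]]'
python3 -m jog '[[[0.0127,0.0379,0,0,0],[0.0127,0.0379,0,0,0],[0,0,0.03,0,0],[0,0,0.035,0,0],[0,0,0,0,0]]]'
python3 - <<'E'
from h import *
o=monitor.get_obs();r=R.from_quat(np.array(o["tcp_rot"])[[1,2,3,0]])
print(r.inv().apply(np.array([.4985,.0435,.05])-o["eef_pos"]).round(4))
f=cams.grab_frame("side");cv2.imwrite("pics/c4.png",cv2.resize(f["image"][130:250,200:340],None,fx=4,fy=4)[...,::-1])
E
```

```text
time_s: 7.22
eef_pos: [0.5077, -0.2355, 0.1583]
tcp_rot: [-0.0, 0.145, 0.989, 0.0]
ft_force: [0.9, 0.5, -0.2]
grip_width: 0.0001
grip_force: 0.0
time_s: 7.85
eef_pos: [0.5007, -0.0352, 0.1579]
tcp_rot: [-0.001, 0.144, 0.99, 0.0]
ft_force: [0.6, -1.3, 0.9]
grip_width: 0.0001
grip_force: 0.0
time_s: 8.48
eef_pos: [0.4968, 0.0436, 0.0913]
tcp_rot: [-0.003, 0.144, 0.99, -0.0]
ft_force: [0.7, -0.0, 0.6]
grip_width: 0.0002
grip_force: 0.0
[-0.0019  0.0004  0.0413]
```

View pics/c4.png

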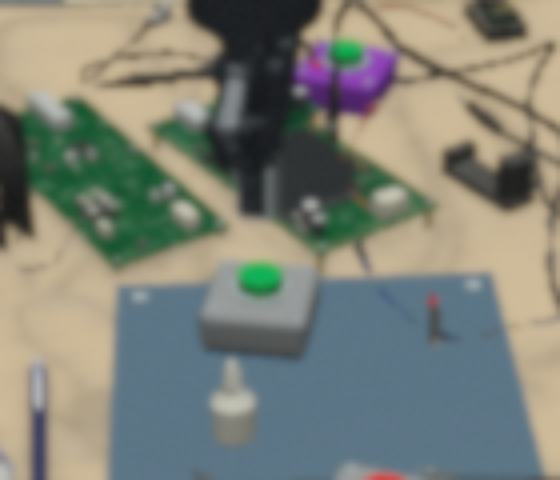

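The fingers are above the green button, with the glue bottle and boards clear. Now I'll press.

```bash
python3 -m jog '[[[-0.001,0,0.018,0,0],[0,0,0.014,0,0],[0,0,0.006,0,0],[0,0,0.004,0,0],[0,0,0,0,0]]]'
python3 -m jog '[[[0,0,0.002,0,0],[0,0,0.002,0,0],[0,0,0.001,0,0],[0,0,0,0,0],[0,0,0,0,0]]]'
```

```text
time_s: 9.15
eef_pos: [0.4999, 0.0431, 0.0514]
tcp_rot: [0.0, 0.144, 0.99, 0.0]
ft_force: [-0.2, -0.3, 0.5]
grip_width: -0.0002
grip_force: 0.0
time_s: 9.78
eef_pos: [0.5002, 0.043, 0.0465]
tcp_rot: [0.0, 0.144, 0.99, 0.0]
ft_force: [1.7, -0.4, 3.0]
grip_width: -0.0001
grip_force: 1.5
```

```bash
python3 -m jog '[[[0,0,0.002,0,0],[0,0,0.001,0,0],[0,0,0,0,0],[0,0,0,0,0],[0,0,0,0,0]]]'
```

```text
time_s: 10.4
eef_pos: [0.5002, 0.043, 0.0439]
tcp_rot: [0.001, 0.144, 0.99, 0.0]
ft_force: [-0.1, -0.4, 11.0]
grip_width: -0.0
grip_force: 5.3
```

11 N is well above the 4.6 N spring load, so the button is on its hard stop. Withdrawing.

```bash
python3 -m jog '[[[0,0,-0.01,0,0],[0,0,-0.03,0,0],[0,0,-0.05,0,0],[0,0,-0.05,0,0],[0,0,0,0,0]]]'
python3 -m jog '[[[0,0,0,0,0],[0,0,0,0,0],[0,0,0,0,0],[0,0,0,0,0]]]'
python3 - <<'E'
from h import *
for n in("side",):cv2.imwrite("pics/c5.png",cams.grab_frame(n)["image"][...,::-1])
E
```

```text
time_s: 11.02
eef_pos: [0.501, 0.043, 0.1867]
tcp_rot: [0.003, 0.144, 0.99, 0.0]
ft_force: [-0.1, -0.2, -0.7]
grip_width: -0.0001
grip_force: 0.0
time_s: 11.52
eef_pos: [0.4997, 0.0431, 0.1827]
tcp_rot: [-0.001, 0.144, 0.99, -0.0]
ft_force: [0.0, 0.5, -0.3]
grip_width: 0.0001
grip_force: 0.0
```

View pics/c5.png

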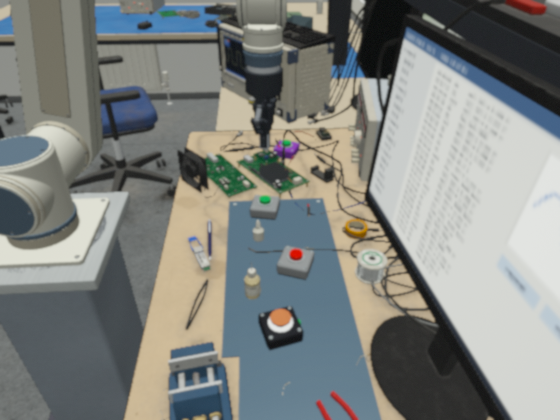

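The arm is clear, the disc and buttons are up, and the bottles, tape and reel are where they were in the first picture. Handing in.

```bash
python3 -c "
from workcell import workorder
print(workorder.close_job())"
```

```text
the job is handed in; nothing more can be done
None
```

I held the closed fingertips on the copper disc for over 1.5 s at about 2 N, pressed the green button to its hard stop (11 N), withdrew the arm clear and handed the job in; no verdict was returned.

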